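Let the sanding head down on its ratchet winder

TASK

The sanding head of the bench stand hangs on its ratchet above the coated disc. Push the release lever all the way over, wind the crank on just a little so that the loaded tooth lets go of the pawl, then let the crank turn back slowly under the weight of the head, keeping hold of it all the way, until the sprung bed under the disc carries all of its weight, and only then let go, so that the crank neither runs on nor springs back. Do not force the lever or the crank, or screw the pad down onto the disc, and leave the other things on the bench alone.

Things in the scene. Friction and masses are not known exactly. Their poses are not given: they have to be found in the camera images.
- axis (a point): Point on the vertical axis shared by crank and ratchet wheel, 104 mm above the bench. The 6-tooth steel wheel (42 mm radius) lies 2 to 12 mm above it, on a grey gearbox whose alloy top plate is 98 mm above the bench. The point's axes are the stand's: z up, y towards the column and sanding head, x towards the side where pawl and lever are (away from the robot).
- stand: The whole bolted-down stand; origin on the bench under axis, same axes. A grey column (60 x 50 mm, top 212 mm above the bench) stands 190 mm along y; the sanding head hangs 305 mm along y, its motor top 203 mm above the bench at the start; steel foot plate 160 x 500 x 12 mm.
- winder (a joint): Turn of wheel and crank, rad; about -0.05 at the start, tooth on the pawl. Positive: winding on, counter-clockwise from above, lifts the head 25 mm per rad, stop at 0.35. Negative: back, clockwise, head down. The head's weight pushes it back with 4 to 10 N at the handle; unheld with the pawl out it runs away at once. With the lever over, the pawl comes free within 0.05 to 0.2 rad of winding on.
- handle (a point): Middle of the black upright crank handle: cylinder 24 mm across, 58 mm tall, turning freely on its pin, 80 mm from the axis. The point is on its centre line, 168 mm above the bench; its top is 26 mm higher, the crank arm's upper face 34 mm lower. The crank may sit on the wheel at different angles, so the handle starts at differing places on the robot's side of the axis.
- crank: The flat crank arm with its handle (same parts as above); origin on the axis, its x axis points from the axis to the handle. Push or hold it with less than 60 N. Going down it must not turn faster than 1.4 rad/s at any moment, and once lowered it must not jump forward (faster than 0.4 rad/s) when let go, as it does when the sprung bed has been pressed down too far.
- lever_pivot (a point): Pivot of the release lever and pawl on the top plate, 121 mm above the bench; the point's axes are the stand's.
- lever (a joint): Release lever, rad: 0 engaged (start), hard stop at 0.6 fully over. It turns clockwise from above about lever_pivot as the value grows, takes about 2 to 4 N at the knob and stays where it is left.
- release_knob: Plain upright steel pin at the end of the release lever, 16 mm across, 38 mm tall, origin at the centre of its foot, 55 mm from the lever pivot and 124 mm above the bench. Push it with less than 30 N.
- pawl (a joint): Turn of the pawl relative to the lever, rad, joined to it by a spring. 0 when the pawl follows the lever. With the lever over and the tooth still loaded the pawl stays pinched and this reads about -0.5 to -0.6; when the tooth is relieved it springs clear and this returns to about 0.
- head: Sanding head that slides up and down the column; origin at the centre of its pad's underside (pad 124 mm across, level), 103 mm above the bench at the start.
- coupon: White coated disc, loose, 100 mm across, 8 mm thick, 120 g, lying on the round bed under the head; origin at the centre of its underside. The gap between pad and disc is 18 to 27 mm at the start. The bed is sprung: it gives way gradually by another 8 to 27 mm, depending on the unknown weight of the head (13 to 30 N), before it carries the whole weight. Do not press with more than 45 N.
- polisher: Bystander: air polisher lying on its 120 mm pad, 82 mm tall, handle along its x to 190 mm; origin at the centre of the pad's underside.
- wrench: Bystander: flat wrench 160 mm long along its x axis, beside the stand; origin under its middle.
- test_disc: Bystander: flat white disc 90 mm across, 6 mm thick, beside the stand; origin at the centre of its underside.
- test_drop: Bystander: flat white drop-shaped plate, about 105 mm long, 6 mm thick, beside the stand; origin at the underside.
- disc_stack: Bystander: stack of tan sanding discs, 125 mm across, 18 mm high; origin at the centre of its underside.
- primer: Bystander: can, 66 mm across, 150 mm tall; origin at the centre of its underside.

How it is judged:
On the way, in this order (a step that is already met when the one before it is completed fails the run):
1. the release lever is pushed over while the loaded pawl still holds the head up (value of joint lever above 0.45 rad and value of joint winder above -0.12 rad), for 0.1 s.
2. the crank has been wound on and the pawl has sprung clear, the head still up (value of joint lever above 0.4 rad and value of joint pawl above -0.2 rad and value of joint winder above -0.15 rad), for 0.05 s.
At the end, for the whole second after the job is handed in: The release lever is over (past 0.4 rad), the pad rests on the coated disc with its own weight (8 to 40 N), the disc lies flat and centred under the pad within 15 mm, and the crank is at rest (below 0.1 rad/s) and let go (value of joint lever above 0.4 rad and contact force between head and coupon between 8 and 40 N and velocity of joint winder between -0.1 and 0.1 rad/s and horizontal distance between coupon and head below 0.015 m and angle between coupon's own z axis and vertical below 0.05 rad); the robot touches nothing.
It fails at once if the crank runs back faster than 1.4 rad/s (velocity of joint winder below -1.4 rad/s).
It fails at once if the lowered crank springs forward faster than 0.4 rad/s (value of joint winder below -0.5 rad and velocity of joint winder above 0.4 rad/s).
It fails at once if the pad is pressed on the disc with more than 45 N (contact force between head and coupon above 45 N).
It fails at once if the crank is forced with more than 60 N, or the release lever's pin with more than 30 N (contact force between the fingers and crank above 60 N or contact force between the fingers and release_knob above 30 N).
It fails at once if a bystander is moved by more than 20 mm (distance of any of polisher, wrench, test_disc, test_drop, disc_stack, primer from where it was at the start of the episode above 0.02 m).
It also fails if it takes over 72 s, if anything falls off the work surface, if the arm or the gripper's body presses on something with over 40 N, if the wrist force passes 120 N, or if a joint passes its speed limit or range.

ROBOT

A 7-joint arm with a two-finger parallel gripper is mounted at the origin on the work surface. World frame = base frame: x ahead of the robot, y to its left, z up, the work surface at z = 0. Lengths are in m, angles in rad, forces in N, time in s.
With the tool pointing down it reaches from about 0.4 to 0.9 m from the base axis. Payload 5.5 kg.
Tool frame: the origin (TCP) lies between the finger pads; the fingertips stand 22 mm ahead of it and the grasp point (between the pads) lies 3 mm ahead of it (bot.tips_ahead is the distance from the TCP to the fingertips, in m); z points along the fingers, y is the direction in which the jaws open and shut (so a half turn about z gives the same grasp; the last joint's range is limited). The gripper opens to 85 mm and grips with 20 to 120 N. Pads are 22 mm wide; open, the fingers measure 114 mm over their backs; the gripper's body (76 mm by 85 mm) begins 54 mm behind the grasp point. The pads swing forward as they close: fully open they stand 13 mm farther back than shut.
Start: joints at [-0.881, 0.501, -0.427, 1.55, 0.221, 1.138, -0.21], TCP at [0.269, 0.592, 0.253] pointing down, gripper open.
Joint ranges: [-2.88, 2.88], [-0.31, 2.03], [-1.54, 1.56], [0.2, 2.42], [-1.41, 4.55], [0.19, 2.02], [-2.57, 2.57]. Speed limits (rad/s): [2.57, 2.57, 3.14, 3.14, 3.14, 3.14, 3.14].

INTERFACE

Orientations are given as [roll, pitch, yaw] about the fixed x, y, z axes, in that order (R = Rz(yaw) Ry(pitch) Rx(roll)).
In Python, from workcell import bot gives the robot as it stands.
- The arm moves only by the tool apply_moves, never from a script. Its argument "series" is a list of rows, each an object with "translation": the shift along the tool's x, y, z in mm, a list of three; "twist": the turn, a rotation vector about the tool's x, y, z in rad, a list of three. A call has 1 to 12 rows; each row is the pose to reach, as a shift and turn from the pose measured when the call began, along the tool's axes at that moment; what a row does not reach only later rows make up. A row lasts 1/10 s, in which the tool goes at most 50 mm and 8.59 degrees, less where a joint would pass 70% of its speed; a pose out of reach is approached as far as the arm can. A call with a gripper value outside its range is refused whole. "jaw" is the finger opening in mm, from 0 to 85.4, set as the call begins (left out, the last holds). The fingers move at their own pace and stop on an object; "grip_force" is the grip in N (left out, the last holds). Time passes only in rows, so rows that repeat a pose let the fingers close. It gives the time, the measured TCP pose, the force and the opening at its end, in the units of the state.
- bot.observe(): the state, without advancing time (a new reading comes with each control period).
- bot.snapshot(name): name is "scene" or "top" or "wrist"; returns (picture, depth): 480x640x3 uint8, red, green, blue; 480x640 float32, m along the optical axis (not along the pixel's ray), 0 where there is no reading.
- bot.get_calibration(name): a dict with "fx", "fy", "cx", "cy" (pixels), "R" (3x3) and "t" (3): a world point X has camera coordinates R X + t. Camera axes: x right, y down, z forward; pixel columns grow to the right and rows downward; lengths in m; the calibration is good to about 2 mm. A picture is of the moment at which its call begins: read the wrist's pose just before it. get_calibration takes no time and is no camera call; for the wrist camera it gives the pose at the moment of the call.
- bot.close_job(): hands the job in, once; it reports no verdict.
The state is a dict: "time_s": time; "joint_pos": joint angles; "joint_vel": joint speeds; "tau": joint torques, N m; "ee_pos": TCP position; "tool_rot": TCP orientation; "force": force on the tool from outside, world axes, zero at the start; "moment": the same for the moment, N m; "opening": finger opening in m.
Only numpy, scipy, OpenCV 4.12 (cv2) and the standard library are available. Lean on these libraries where they do the work, as an engineer would, in place of code of your own. Each camera call takes 0.05 s, during which the arm holds its last target. There are 200 camera calls.

## Working session

There is one attempt and no reset: what is moved stays moved. The work goes in short steps, Python scripts to look and compute and a tool call to move; the robot and the scene stay as the last step left them, time stands still between calls to the robot, and variables do not carry over. Pictures are saved under pics/ and viewed, about 8 in all and at most 12, crops included, and the job is handed in when it is done.

Besides the shell and the picture viewer there is one more tool, called after ">>>" as a command line: name --argument value ..., lists and objects as JSON in quotes. apply_moves: Moves the arm, as the interface text tells. Its arguments: {"type":"object","properties":{"series":{"type":"array"},"jaw":{"type":"number"},"grip_force":{"type":"number"}},"required":["series"]}

```bash
mkdir -p pics; ls; python3 - <<'E'
from workcell import bot
import cv2,numpy as np
s=bot.observe();print(s)
for n in("scene","top"):
    p,d=bot.snapshot(n);cv2.imwrite(f"pics/{n}0.png",p[:,:,::-1]);np.save(f"{n}0.npy",d);c=bot.get_calibration(n);print(n,c)
    np.save(f"{n}0p.npy",p)
E
```

```text
pics
{'time_s': 0.0, 'joint_pos': array([-0.88076468,  0.50185689, -0.42679592,  1.55146548,  0.22079525,
        1.13828804, -0.21030414]), 'joint_vel': array([ 0.00026641, -0.00209171,  0.00110989, -0.00130793, -0.00082869,
       -0.00034449,  0.00135731]), 'tau': array([ 3.01352065e-04, -5.69504499e+01, -5.81607342e+00, -2.80945265e+01,
        1.06344785e-02,  1.18164648e-02,  2.26421527e-06]), 'ee_pos': array([0.26885727, 0.59106889, 0.25224761]), 'tool_rot': array([-3.13963309e+00, -7.56069846e-05,  2.71481688e+00]), 'force': array([ 0.46610283,  0.08658098, -1.07416986]), 'moment': array([ 0.02683827, -0.04051901,  0.01960296]), 'opening': 0.08518362161372134}
scene {'fx': 437.7531020641087, 'fy': 437.7531020641087, 'cx': 318.9035212253731, 'cy': 234.85875207944542, 'R': array([[ 0.6332742 ,  0.77392459, -0.00212569],
       [ 0.42631833, -0.35113042, -0.83364268],
       [-0.64592296,  0.52701818, -0.55230007]]), 't': array([-0.29342082, -0.12837088,  1.66586063])}
top {'fx': 537.3749090945397, 'fy': 537.3749090945397, 'cx': 323.739088514301, 'cy': 238.16918490270288, 'R': array([[ 1.09021867e-01, -9.94039314e-01, -2.74687447e-04],
       [-9.72666457e-01, -1.06620783e-01, -2.06281293e-01],
       [ 2.05022428e-01,  2.27563510e-02, -9.78492694e-01]]), 't': array([-0.07833381,  0.5247164 ,  1.3305722 ])}
```

View pics/top0.png

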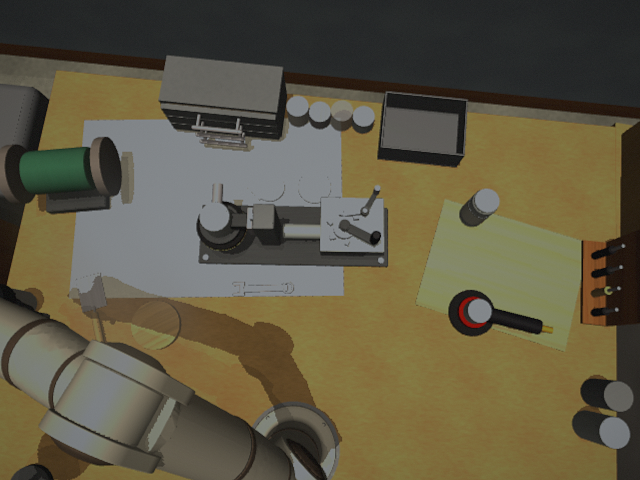

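View pics/scene0.png

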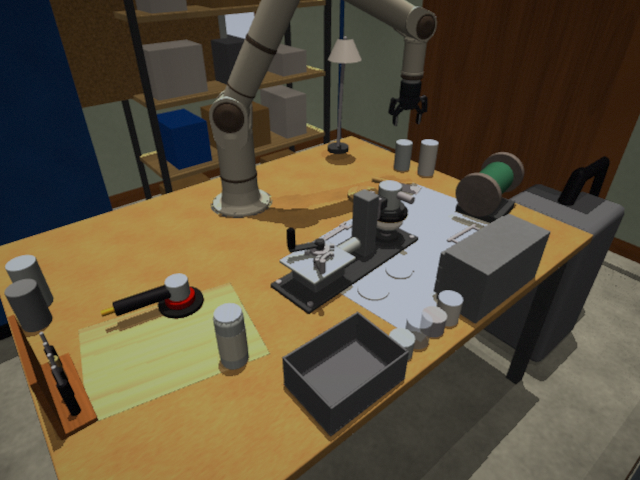

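The top view shows the stand with its gearbox at about (352,225), the crank handle top at (375,238), the release knob at (377,190) and the head at (215,217). Next I'll enlarge the gearbox.

```bash
cat > h.py <<'E'
import numpy as np,cv2
from workcell import bot
def px2w(u,v,z,c):
    r=c["R"].T@np.array([(u-c["cx"])/c["fx"],(v-c["cy"])/c["fy"],1]); o=-c["R"].T@c["t"]
    return o+r*(z-o[2])/r[2]
def cloud(d,c):
    v,u=np.mgrid[:480,:640]
    P=np.stack([(u-c["cx"])/c["fx"]*d,(v-c["cy"])/c["fy"]*d,d],-1)
    return (P-c["t"])@c["R"]
def proj(X,c):
    p=c["R"]@np.array(X)+c["t"]; return c["fx"]*p[0]/p[2]+c["cx"],c["fy"]*p[1]/p[2]+c["cy"]
E
python3 - <<'E'
from h import *
c=bot.get_calibration("top")
p=np.load("top0p.npy");d=np.load("top0.npy")
W=cloud(d,c)
im=p[175:275,300:400,::-1];im=np.clip(im.astype(float)*1.6,0,255).astype(np.uint8)
cv2.imwrite("pics/crop1.png",cv2.resize(im,(800,800),interpolation=cv2.INTER_CUBIC)[:,:][0:640])
for (u,v) in [(375,238),(377,190),(352,225),(330,205),(375,205),(215,217),(262,215),(262,225),(340,245),(205,257),(382,260)]:
    print((u,v),W[v,u].round(4))
# plate
m=(abs(W[...,2]-.098)<.004); v,u=np.nonzero(m); 
k=(u>310)&(u<395)&(v>185)&(v<265); P=W[v[k],u[k]]
print(cv2.minAreaRect((P[:,:2]*1000).astype(np.float32)),len(P))
m=(abs(W[...,2]-.012)<.004); v,u=np.nonzero(m);k=(u>190)&(u<395)&(v>195)&(v<270);P=W[v[k],u[k]]
print(cv2.minAreaRect((P[:,:2]*1000).astype(np.float32)),len(P))
for lo,hi in((.185,.2),(.155,.168),(.2,.206),(.207,.217)):
    m=(W[...,2]>lo)&(W[...,2]<hi);v,u=np.nonzero(m);k=(u>190)&(u<395)&(v>175)&(v<270);P=W[v[k],u[k]]
    print(lo,len(P),P.mean(0),P.min(0),P.max(0))
E
```

```text
(375, 238) [ 0.5148 -0.1419  0.1916]
(377, 190) [ 0.64   -0.1383  0.1623]
(352, 225) [ 0.5534 -0.0874  0.135 ]
(330, 205) [ 0.6082 -0.0281  0.0972]
(375, 205) [ 0.6193 -0.1409  0.1019]
(215, 217) [0.5214 0.2316 0.2029]
(262, 215) [0.5353 0.1224 0.2141]
(262, 225) [0.5125 0.1197 0.2115]
(340, 245) [ 0.5088 -0.0638  0.0947]
(205, 257) [0.4538 0.2854 0.0159]
(382, 260) [ 0.4968 -0.1785  0.0152]
((563.845703125, -86.78343200683594), (140.45150756835938, 159.32154846191406), 5.109264373779297) 2099
((547.4024047851562, 66.56634521484375), (200.1882781982422, 544.6578369140625), 6.327511310577393) 3732
0.185 588 [0.53796714 0.16044687 0.19377961] [ 0.48619607 -0.15315783  0.18503983] [0.60783293 0.26864021 0.19999361]
0.155 139 [0.54159026 0.06206758 0.16144894] [ 0.48667736 -0.15135644  0.1554785 ] [0.65389908 0.24923186 0.16792841]
0.2 557 [0.52232607 0.22884306 0.20271289] [ 0.48755659 -0.13627694  0.20002009] [0.55596216 0.26920862 0.20599015]
0.207 559 [0.5318001  0.12447849 0.21189395] [0.48878237 0.09381607 0.2070866 ] [0.56376098 0.25616835 0.21698704]
```

View pics/crop1.png

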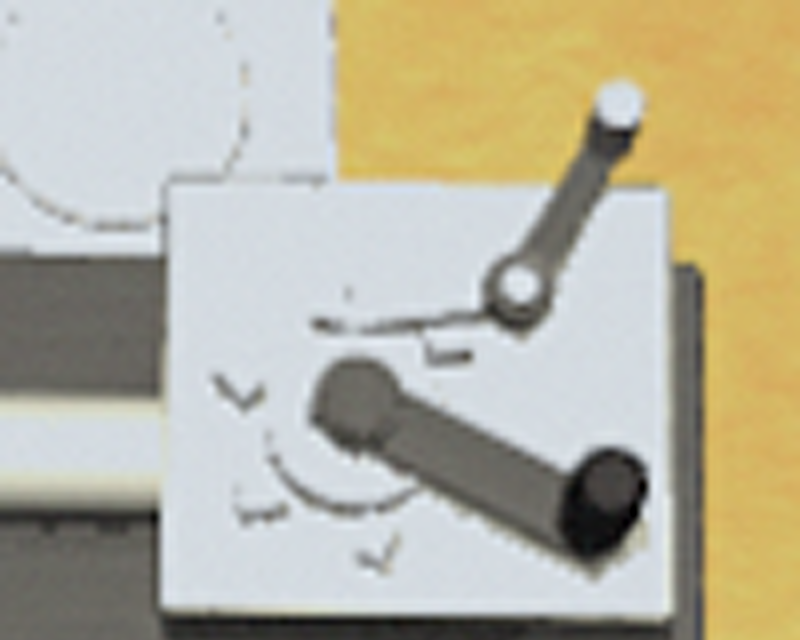

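The crop (8x, offset 300,175) shows the handle top at (614,480), the knob top at (620,104), the lever pivot pin at (521,285) and the crank hub at (357,397).

```bash
python3 - <<'E'
from h import *
c=bot.get_calibration("top")
f=lambda a,b,z:px2w(300+(a-3.5)/8,175+(b-3.5)/8,z,c)
W=cloud(np.load("top0.npy"),c)
H=f(614,480,.194);K=f(620,104,.162)
print("H",H,"K",K)
print("hub z",W[224,343:347,2],"pivot z",W[209:212,364:367,2])
for z in(.134,.14,.145):
    A=f(357,397,z);print(z,"A",A,"r",np.hypot(*(H-A)[:2]))
for z in(.125,.13,.135):
    L=f(521,285,z);print(z,"L",L,np.hypot(*(K-L)[:2]))
# stand yaw from foot plate: corners of crop top plate at z .098
for ab in((167,183),(668,190),(672,613),(162,607)): print("plate",f(*ab,.098))
print("motor top",f(0,0,0)[:0],"col/head dirs")
g=lambda m:W[m].mean(0)
v,u=np.mgrid[:480,:640];b=(u>190)&(u<250)&(v>190)&(v<240)&(abs(W[...,2]-.203)<.003);print("motor",np.median(W[b],0),b.sum())
b=(u>240)&(u<280)&(v>195)&(v<240)&(abs(W[...,2]-.212)<.004);print("col",(W[b].min(0)+W[b].max(0))/2,b.sum())
E
```

```text
H [ 0.5226948  -0.14402741  0.194     ] K [ 0.64622261 -0.13788587  0.162     ]
hub z [1.41017284 0.14249303 0.14362497 0.14349114] pivot z [[0.12809237 0.12160337 0.11776864]
 [0.12681461 0.13185742 0.12634894]
 [0.12615504 0.12741273 0.1245888 ]]
0.134 A [ 0.55361237 -0.06832405  0.134     ] r 0.08177343119516144
0.14 A [ 0.55216666 -0.06824824  0.14      ] r 0.0813084995624902
0.145 A [ 0.55096191 -0.06818507  0.145     ] r 0.08093879839262669
0.125 L [ 0.59667161 -0.11519698  0.125     ] 0.054498510086300564
0.13 L [ 0.59530776 -0.11495189  0.13      ] 0.05584164135517063
0.135 L [ 0.59394392 -0.1147068   0.135     ] 0.05718680343622286
plate [ 0.62508024 -0.00185146  0.098     ]
plate [ 0.64008601 -0.15991845  0.098     ]
plate [ 0.50440449 -0.17292599  0.098     ]
plate [ 0.48903944 -0.01538459  0.098     ]
motor top [] col/head dirs
motor [0.52186068 0.23403671 0.20242988] 535
col [0.53274865 0.1220852  0.21195678] 518
```

The measurements agree with the given sizes:
- The crank radius comes out at 81 mm (given 80), the lever at 55 mm (given 55) and axis to head at 303 mm (given 305).
- The stand yaw is about 0.095 rad.

For the lever I'll straddle the knob with the jaws partly open and push it with one pad, without gripping.

```bash
cat >> h.py <<'E'
from scipy.spatial.transform import Rotation as Rn
def to(pos,yaw,s=None):
    s=s or bot.observe(); R=Rn.from_euler("xyz",s["tool_rot"])
    t=R.inv().apply(np.array(pos)-s["ee_pos"])*1000
    w=(R.inv()*Rn.from_euler("xyz",[np.pi,0,yaw])).as_rotvec()
    return t.round(1).tolist(),w.round(3).tolist()
def st():
    s=bot.observe();print(round(s["time_s"],2),"q",s["joint_pos"].round(2),"p",s["ee_pos"].round(4),"r",s["tool_rot"].round(3),"F",s["force"].round(2),"open",round(s["opening"],4));return s
E
python3 - <<'E'
from h import *
print(to([.646,-.138,.30],2.455))
E
```

```text
([-645.1, -507.7, -46.8], [-0.002, 0.0, 0.26])
```

>>> apply_moves --series '[{"translation":[0,0,-47],"twist":[0,0,0]},{"translation":[-322,-254,-47],"twist":[0,0,0.13]},{"translation":[-322,-254,-47],"twist":[0,0,0.13]},{"translation":[-322,-254,-47],"twist":[0,0,0.13]},{"translation":[-322,-254,-47],"twist":[0,0,0.13]},{"translation":[-322,-254,-47],"twist":[0,0,0.13]},{"translation":[-322,-254,-47],"twist":[0,0,0.13]},{"translation":[-322,-254,-47],"twist":[0,0,0.13]},{"translation":[-322,-254,-47],"twist":[0,0,0.13]}]' --jaw 45 --grip_force 20

```text
time_s: 1.0
ee_pos: [0.4526, 0.2336, 0.2997]
tool_rot: [-3.14, 0.0, 2.585]
force: [1.3, 1.0, -0.3]
opening: 0.0449
```

```bash
python3 - <<'E'
from h import *
st();print(to([.646,-.138,.30],2.455))
E
```

```text
1.0 q [-0.31  0.18 -0.25  1.85  0.05  1.12  0.44] p [0.4526 0.2336 0.2997] r [-3.14   0.     2.585] F [ 1.32  1.   -0.33] open 0.0449
([-360.5, -213.3, 0.1], [-0.002, 0.0, 0.13])
```

>>> apply_moves --series '[{"translation":[-360,-213,0],"twist":[0,0,0.13]},{"translation":[-360,-213,0],"twist":[0,0,0.13]},{"translation":[-360,-213,0],"twist":[0,0,0.13]},{"translation":[-360,-213,0],"twist":[0,0,0.13]},{"translation":[-360,-213,0],"twist":[0,0,0.13]},{"translation":[-360,-213,0],"twist":[0,0,0.13]},{"translation":[-360,-213,0],"twist":[0,0,0.13]},{"translation":[-360,-213,0],"twist":[0,0,0.13]},{"translation":[-360,-213,0],"twist":[0,0,0.13]},{"translation":[-360,-213,0],"twist":[0,0,0.13]},{"translation":[-360,-213,0],"twist":[0,0,0.13]}]'

```text
time_s: 2.1
ee_pos: [0.6452, -0.1372, 0.2992]
tool_rot: [-3.139, -0.002, 2.454]
force: [0.9, 1.4, -0.2]
opening: 0.0444
```

```bash
python3 - <<'E'
from h import *
s=st();print(to([.646,-.138,.157],2.455))
p,d=bot.snapshot("wrist");c=bot.get_calibration("wrist");print(proj([.6462,-.1379,.162],c),proj([.5227,-.144,.194],c))
cv2.imwrite("pics/w1.png",p[:,:,::-1])
E
```

```text
2.1 q [ 0.17  0.45 -0.    1.48  0.    1.21  1.05] p [ 0.6452 -0.1372  0.2992] r [-3.139e+00 -2.000e-03  2.454e+00] F [ 0.91  1.39 -0.19] open 0.0444
([-1.3, 0.1, 142.2], [-0.002, -0.002, -0.001])
(np.float64(322.4136362514658), np.float64(237.7427311987361)) (np.float64(182.14880634891554), np.float64(107.45850418858487))
```

View pics/w1.png

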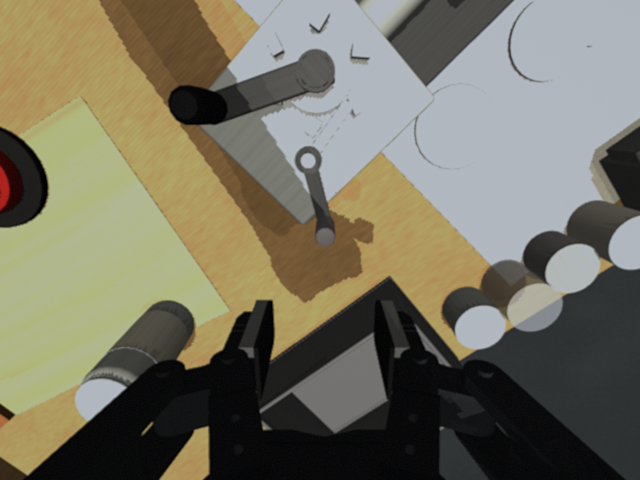

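The wrist view shows the knob top at (325,237) against a predicted (322,238), and the handle top at about (187,105) against (182,107). The map is good to within about 2 mm, so I'll descend.

>>> apply_moves --series '[{"translation":[-1.3,0,45],"twist":[0,0,0]},{"translation":[-1.3,0,90],"twist":[0,0,0]},{"translation":[-1.3,0,125],"twist":[0,0,0]},{"translation":[-1.3,0,142],"twist":[0,0,0]},{"translation":[-1.3,0,142],"twist":[0,0,0]}]'

```text
time_s: 2.65
ee_pos: [0.6434, -0.1335, 0.1542]
tool_rot: [-3.138, -0.008, 2.459]
force: [-0.4, 0.1, -0.5]
opening: 0.0452
```

>>> apply_moves --series '[{"translation":[0,-6,0],"twist":[0,0,0]},{"translation":[0,-10,0],"twist":[0,0,0]},{"translation":[0,-13,0],"twist":[0,0,0]},{"translation":[0,-16,0],"twist":[0,0,0]},{"translation":[0,-19,0],"twist":[0,0,0]},{"translation":[0,-22,0],"twist":[0,0,0]},{"translation":[0,-25,0],"twist":[0,0,0]},{"translation":[0,-28,0],"twist":[0,0,0]}]'

```text
time_s: 3.45
ee_pos: [0.6261, -0.1551, 0.1546]
tool_rot: [-3.139, -0.007, 2.46]
force: [2.1, 1.4, 2.3]
opening: 0.0451
```

```bash
python3 - <<'E'
from h import *
s=st()
print(to([.6188,-.1708,.157],2.455))
E
```

```text
3.45 q [ 0.2   0.56 -0.    1.65  0.    0.94  1.09] p [ 0.6261 -0.1551  0.1546] r [-3.139 -0.007  2.46 ] F [2.12 1.4  2.34] open 0.0451
([-4.3, -16.8, -2.3], [-0.003, -0.007, 0.005])
```

>>> apply_moves --series '[{"translation":[-1,-2.5,0],"twist":[0,0,0]},{"translation":[-2,-5,0],"twist":[0,0,0]},{"translation":[-3,-7.5,0],"twist":[0,0,0]},{"translation":[-4,-10,0],"twist":[0,0,0]},{"translation":[-4,-12,0],"twist":[0,0,0]},{"translation":[-4,-12,0],"twist":[0,0,0]}]'

```text
time_s: 4.05
ee_pos: [0.6214, -0.1674, 0.1546]
tool_rot: [-3.138, -0.007, 2.459]
force: [1.8, 2.0, 1.7]
opening: 0.0446
```

>>> apply_moves --series '[{"translation":[0,-1.5,0],"twist":[0,0,0]},{"translation":[0,-3,0],"twist":[0,0,0]},{"translation":[0,-4,0],"twist":[0,0,0]},{"translation":[0,-4,0],"twist":[0,0,0]}]'

```text
time_s: 4.45
ee_pos: [0.6187, -0.1706, 0.1546]
tool_rot: [-3.138, -0.007, 2.459]
force: [3.0, 2.4, 1.5]
opening: 0.0447
```

```bash
python3 - <<'E'
from h import *
s=st()
print(to([.6188,-.1708,.157],2.455))
p,d=bot.snapshot("wrist");c=bot.get_calibration("wrist")
cv2.imwrite("pics/w2.png",p[:,:,::-1]);np.save("w2.npy",d)
print({k:np.array(v).tolist() for k,v in c.items()})
E
```

```text
4.45 q [ 0.23  0.56 -0.    1.66  0.    0.93  1.12] p [ 0.6187 -0.1706  0.1546] r [-3.138 -0.007  2.459] F [2.97 2.44 1.55] open 0.0447
([-0.2, -0.1, -2.4], [-0.003, -0.007, 0.004])
{'fx': 357.4710034626134, 'fy': 357.4710034626134, 'cx': 323.73596687538543, 'cy': 241.6419783083881, 'R': [[0.6296900044165636, 0.776837561735885, -0.0037284063771945404], [0.7367936047117893, -0.5956961828324105, 0.3198143865036455], [0.2462228307726071, -0.20413098842444471, -0.9474728793855702]], 't': [-0.2566681962706118, -0.5671268032035519, 0.1002978754197368]}
```

View pics/w2.png

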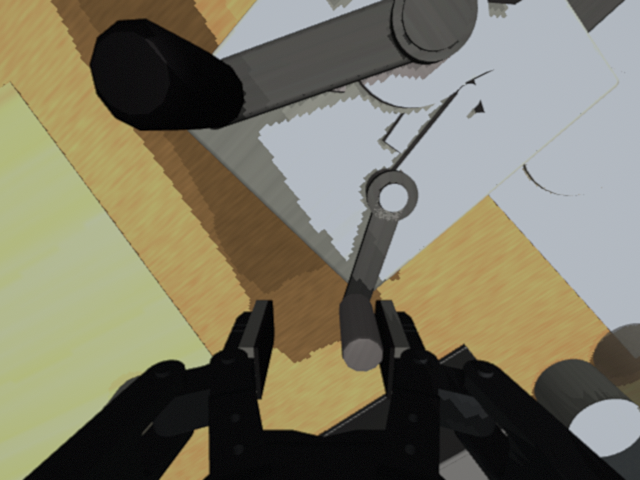

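The right pad is against the knob (top at (362,352)), and the pivot pin is at (393,196). The lever has clearly turned, so I'll work out by how much.

```bash
python3 - <<'E'
from h import *
c=bot.get_calibration("wrist")
K=px2w(362,352,.162,c);L=px2w(393,196,.13,c);d=(K-L)[:2];print(K,L,np.hypot(*d),np.degrees(np.arctan2(d[1],d[0])),"turn",-24.6*np.pi/180-np.arctan2(d[1],d[0]))
d=(K-[.5962,-.115,0])[:2];print(np.hypot(*d),"turn",-24.6*np.pi/180-np.arctan2(d[1],d[0]))
E
```

```text
[ 0.62707228 -0.15870489  0.162     ] [ 0.59509924 -0.11467054  0.13      ] 0.05441781812607892 -54.01685350840396 turn 0.5134209492984945
0.053509020387947664 turn 0.5264499684465009
```

>>> apply_moves --series '[{"translation":[0,-1,0],"twist":[0,0,0]},{"translation":[0,-2,0],"twist":[0,0,0]},{"translation":[0,-2,0],"twist":[0,0,0]}]'

```text
time_s: 4.8
ee_pos: [0.6174, -0.1723, 0.1546]
tool_rot: [-3.138, -0.007, 2.459]
force: [1.0, 1.6, 1.0]
opening: 0.045
```

>>> apply_moves --series '[{"translation":[0,-1,0],"twist":[0,0,0]},{"translation":[0,-1,0],"twist":[0,0,0]}]'

```text
time_s: 5.0
ee_pos: [0.6167, -0.1732, 0.1546]
tool_rot: [-3.138, -0.007, 2.459]
force: [2.3, 2.5, 1.7]
opening: 0.0449
```

The lever is at about 0.56 rad with only 2 to 3 N on it. I'll back off, lift, and refine the handle position.

>>> apply_moves --series '[{"translation":[0,12,0],"twist":[0,0,0]},{"translation":[0,13,-20],"twist":[0,0,0]},{"translation":[0,13,-65],"twist":[0,0,0]},{"translation":[0,13,-105],"twist":[0,0,0]},{"translation":[0,13,-105],"twist":[0,0,0]}]'

```text
time_s: 5.5
ee_pos: [0.629, -0.1647, 0.2661]
tool_rot: [-3.141, 0.002, 2.458]
force: [-0.4, 0.8, 0.6]
opening: 0.0451
```

```bash
python3 - <<'E'
from h import *
st()
c=bot.get_calibration("wrist");c=dict(c)
c["R"]=np.array([[0.6296900044165636, 0.776837561735885, -0.0037284063771945404], [0.7367936047117893, -0.5956961828324105, 0.3198143865036455], [0.2462228307726071, -0.20413098842444471, -0.9474728793855702]]);c["t"]=np.array([-0.2566681962706118, -0.5671268032035519, 0.1002978754197368])
print("H from w2",px2w(132,77,.194,c),"hub",px2w(434,12,.144,c))
H=np.array([.523,-.1435]);A=np.array([.5518,-.0682]);th=np.arctan2(*(H-A)[::-1]);dn=np.array([np.sin(th),-np.cos(th)])
print(th,dn,"target",H-.008*0*dn, to([*H,.28],1.3))
E
```

```text
5.5 q [0.21 0.45 0.   1.55 0.   1.14 1.1 ] p [ 0.629  -0.1647  0.2661] r [-3.141e+00  2.000e-03  2.458e+00] F [-0.37  0.8   0.62] open 0.0451
H from w2 [ 0.52266694 -0.14379314  0.194     ] hub [ 0.55103764 -0.07034288  0.144     ]
-1.9361000051658248 [-0.93401532  0.35723295] target [ 0.523  -0.1435] ([95.6, -50.5, -14.1], [0.001, 0.002, 1.158])
```

>>> apply_moves --series '[{"translation":[96,-50,-14],"twist":[0,0,1.158]},{"translation":[96,-50,-14],"twist":[0,0,1.158]},{"translation":[96,-50,-14],"twist":[0,0,1.158]},{"translation":[96,-50,-14],"twist":[0,0,1.158]},{"translation":[96,-50,-14],"twist":[0,0,1.158]},{"translation":[96,-50,-14],"twist":[0,0,1.158]},{"translation":[96,-50,-14],"twist":[0,0,1.158]},{"translation":[96,-50,-14],"twist":[0,0,1.158]},{"translation":[96,-50,-14],"twist":[0,0,1.158]},{"translation":[96,-50,-14],"twist":[0,0,1.158]}]' --jaw 40

```text
time_s: 6.5
ee_pos: [0.5226, -0.143, 0.2794]
tool_rot: [3.141, 0.002, 1.303]
force: [-0.3, -0.0, 0.2]
opening: 0.0399
```

```bash
python3 - <<'E'
from h import *
st();print(to([.523,-.1435,.17],1.3))
p,d=bot.snapshot("wrist");c=bot.get_calibration("wrist");print(proj([.523,-.1435,.194],c),proj([.5515,-.069,.144],c))
cv2.imwrite("pics/w3.png",p[:,:,::-1])
p,d=bot.snapshot("top");cv2.imwrite("pics/t3.png",p[:,:,::-1])
E
```

```text
6.5 q [ 0.07  0.25  0.17  1.81 -0.05  1.08 -0.01] p [ 0.5226 -0.143   0.2794] r [3.141e+00 2.000e-03 1.303e+00] F [-0.26 -0.03  0.16] open 0.0399
([-0.2, 0.4, 109.4], [0.001, 0.002, 0.003])
(np.float64(323.0813227916603), np.float64(261.9071911465587)) (np.float64(334.65797953042875), np.float64(125.79578336875085))
```

View pics/w3.png

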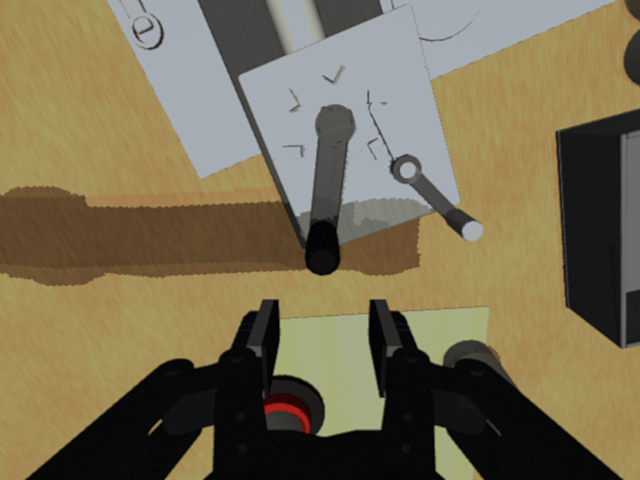

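Handle at (322,261) and hub at (335,125), both within 1 px of prediction. I'll descend around the handle.

>>> apply_moves --series '[{"translation":[0,0,40],"twist":[0,0,0]},{"translation":[0,0,75],"twist":[0,0,0]},{"translation":[0,0,100],"twist":[0,0,0]},{"translation":[0,0,110],"twist":[0,0,0]},{"translation":[0,0,110],"twist":[0,0,0]},{"translation":[0,0,110],"twist":[0,0,0]}]'

```text
time_s: 7.2
ee_pos: [0.5237, -0.1435, 0.1706]
tool_rot: [3.139, 0.002, 1.303]
force: [1.2, -0.1, 0.2]
opening: 0.0398
```

```bash
cat >> h.py <<'E'
A=np.array([.5515,-.069]);TH0=-1.936
def arc(phis,off=.008,z=.17,kyaw=1.0,y0=1.3,r=.08):
    """rows with handle turned by phi from start, brake finger in contact; off = handle offset to the finger side"""
    s=st()
    for f in phis:
        th=TH0+f;dn=np.array([np.sin(th),-np.cos(th)]);p=A+r*np.array([np.cos(th),np.sin(th)])-off*dn
        print(round(f,3),*to([*p,z],y0+kyaw*f,s))
    # implied angle of handle and tangential force now
    R=Rn.from_euler("xyz",s["tool_rot"]).as_matrix(); h=s["ee_pos"][:2]-A
    th=np.arctan2(h[1],h[0]);dn=np.array([np.sin(th),-np.cos(th)]);
    hh=h-off*R[:2,1]; a=np.arctan2(hh[1],hh[0]);a=a if a<0 else a-2*np.pi
    dn=np.array([np.sin(a),-np.cos(a)]);print("handle phi if touching",round(a-TH0,3),"r",round(np.hypot(*hh),4),"F downhill",round(s["force"][:2]@dn,2),"radial",round(s["force"][:2]@np.array([np.cos(a),np.sin(a)]),2))
E
python3 - <<'E'
from h import *
arc([0,.04,.08,.12,.16,.2,.24])
E
```

```text
7.2 q [ 0.09  0.38  0.16  1.91 -0.08  0.85  0.02] p [ 0.5237 -0.1435  0.1706] r [3.139e+00 2.000e-03 1.303e+00] F [ 1.15 -0.13  0.15] open 0.0398
0 [-1.2, 7.3, 0.6] [0.003, 0.002, 0.003]
0.04 [-1.1, 10.5, 0.6] [0.003, 0.002, -0.037]
0.08 [-0.9, 13.7, 0.6] [0.003, 0.002, -0.077]
0.12 [-0.6, 16.9, 0.7] [0.003, 0.002, -0.117]
0.16 [-0.1, 20.1, 0.7] [0.003, 0.002, -0.157]
0.2 [0.4, 23.3, 0.7] [0.003, 0.002, -0.197]
0.24 [1.2, 26.4, 0.7] [0.002, 0.002, -0.237]
handle phi if touching -0.091 r 0.0806 F downhill -1.09 radial -0.39
```

>>> apply_moves --series '[{"translation":[-1.2,4,0],"twist":[0,0,0]},{"translation":[-1.2,7,0],"twist":[0,0,0]},{"translation":[-1.1,9,0],"twist":[0,0,-0.02]},{"translation":[-1.1,10.5,0],"twist":[0,0,-0.04]},{"translation":[-1,12,0],"twist":[0,0,-0.06]},{"translation":[-0.9,13.7,0],"twist":[0,0,-0.08]}]'

```text
time_s: 7.8
ee_pos: [0.5357, -0.1478, 0.171]
tool_rot: [3.141, 0.002, 1.384]
force: [-5.2, 1.6, 4.4]
opening: 0.0399
```

```bash
python3 - <<'E'
from h import *
arc([.08,.12,.16,.2,.24])
E
```

```text
7.8 q [ 0.1   0.4   0.14  1.88 -0.07  0.87  0.1 ] p [ 0.5357 -0.1478  0.171 ] r [3.141e+00 2.000e-03 1.384e+00] F [-5.18  1.56  4.4 ] open 0.0399
0.08 [-0.0, 1.0, 1.0] [0.0, 0.002, 0.004]
0.12 [0.0, 4.2, 1.0] [0.0, 0.002, -0.036]
0.16 [0.2, 7.5, 1.0] [0.0, 0.002, -0.076]
0.2 [0.6, 10.7, 1.0] [0.0, 0.002, -0.116]
0.24 [1.0, 13.8, 1.0] [0.0, 0.002, -0.156]
handle phi if touching 0.068 r 0.0809 F downhill 5.41 radial 0.03
```

In contact: 5.4 N downhill, close to the expected 4 to 10 N. I'll wind on further.

>>> apply_moves --series '[{"translation":[0,1.5,0],"twist":[0,0,-0.01]},{"translation":[0,3,0],"twist":[0,0,-0.025]},{"translation":[0,4.5,0.5],"twist":[0,0,-0.04]},{"translation":[0.1,6,0.5],"twist":[0,0,-0.06]},{"translation":[0.2,7.5,0.5],"twist":[0,0,-0.076]},{"translation":[0.4,9,0.5],"twist":[0,0,-0.095]},{"translation":[0.5,10,0.5],"twist":[0,0,-0.11]},{"translation":[0.5,10,0.5],"twist":[0,0,-0.11]}]'

```text
time_s: 8.6
ee_pos: [0.5445, -0.1493, 0.1707]
tool_rot: [-3.139, 0.002, 1.495]
force: [-5.8, 0.8, 3.4]
opening: 0.04
```

```bash
python3 - <<'E'
from h import *
arc([.2,.24,.28])
p,d=bot.snapshot("wrist");cv2.imwrite("pics/w4.png",p[:,:,::-1])
E
```

```text
8.6 q [ 0.12  0.41  0.12  1.86 -0.06  0.88  0.2 ] p [ 0.5445 -0.1493  0.1707] r [-3.139e+00  2.000e-03  1.495e+00] F [-5.83  0.79  3.4 ] open 0.04
0.2 [0.2, 1.7, 0.7] [-0.002, 0.002, -0.005]
0.24 [0.3, 4.9, 0.7] [-0.002, 0.001, -0.045]
0.28 [0.6, 8.1, 0.7] [-0.002, 0.001, -0.085]
handle phi if touching 0.18 r 0.0811 F downhill 5.88 radial 0.3
```

View pics/w4.png

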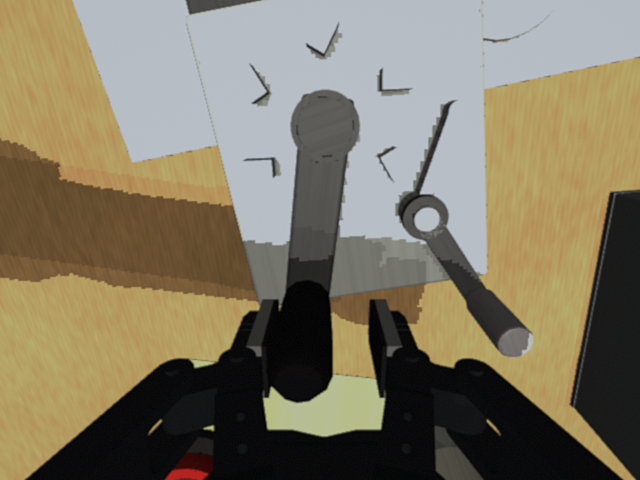

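The pawl has sprung clear. Its angle to the lever is back to about 131° as at the start (it was about 158° when pinched), and its tip at (450,103) is off the wheel teeth. Next I'll lower slowly with the brake pad.

```bash
python3 - <<'E'
from h import *
arc(np.linspace(.18,-.24,15)[3::3],r=.081)
E
```

```text
8.65 q [ 0.12  0.41  0.12  1.86 -0.06  0.88  0.19] p [ 0.5445 -0.1493  0.1707] r [-3.139e+00  2.000e-03  1.494e+00] F [-4.96  0.61  2.66] open 0.0398
0.09 [-0.3, -7.3, 0.7] [-0.002, 0.002, 0.104]
0.0 [0.7, -14.5, 0.7] [-0.002, 0.002, 0.194]
-0.09 [2.4, -21.7, 0.7] [-0.002, 0.002, 0.284]
-0.18 [4.8, -28.6, 0.7] [-0.002, 0.002, 0.374]
handle phi if touching 0.179 r 0.0811 F downhill 4.98 radial 0.32
```

>>> apply_moves --series '[{"translation":[-0.1,-2.2,0],"twist":[0,0,0.03]},{"translation":[-0.2,-4.7,0],"twist":[0,0,0.06]},{"translation":[-0.3,-7.1,0],"twist":[0,0,0.09]},{"translation":[0,-9.6,0],"twist":[0,0,0.12]},{"translation":[0.3,-12,0],"twist":[0,0,0.15]},{"translation":[0.7,-14.5,0],"twist":[0,0,0.18]},{"translation":[1.2,-16.9,0],"twist":[0,0,0.21]},{"translation":[1.8,-19.3,0],"twist":[0,0,0.24]},{"translation":[2.4,-21.7,0],"twist":[0,0,0.27]},{"translation":[3.1,-24,0],"twist":[0,0,0.3]},{"translation":[3.9,-26.3,0],"twist":[0,0,0.33]},{"translation":[4.8,-28.6,0],"twist":[0,0,0.36]}]'

```text
time_s: 9.85
ee_pos: [0.5154, -0.1417, 0.1707]
tool_rot: [-3.138, 0.002, 1.132]
force: [-4.0, 1.6, 2.1]
opening: 0.0398
```

```bash
python3 - <<'E'
from h import *
arc(np.arange(-.15,-.65,-.04),r=.081)
E
```

```text
9.85 q [ 0.06  0.37  0.2   1.93 -0.09  0.85 -0.14] p [ 0.5154 -0.1417  0.1707] r [-3.138e+00  2.000e-03  1.132e+00] F [-3.96  1.65  2.15] open 0.0398
-0.15 [-0.2, 3.5, 0.7] [-0.003, 0.002, -0.018]
-0.19 [-0.2, 0.3, 0.7] [-0.003, 0.002, 0.022]
-0.23 [-0.1, -3.0, 0.7] [-0.003, 0.002, 0.062]
-0.27 [0.2, -6.2, 0.7] [-0.003, 0.002, 0.102]
-0.31 [0.5, -9.5, 0.7] [-0.003, 0.002, 0.142]
-0.35 [1.1, -12.7, 0.8] [-0.003, 0.002, 0.182]
-0.39 [1.7, -15.9, 0.8] [-0.003, 0.002, 0.222]
-0.43 [2.5, -19.0, 0.8] [-0.003, 0.002, 0.262]
-0.47 [3.4, -22.2, 0.8] [-0.003, 0.002, 0.302]
-0.51 [4.4, -25.2, 0.8] [-0.003, 0.003, 0.342]
-0.55 [5.5, -28.3, 0.8] [-0.003, 0.003, 0.382]
-0.59 [6.8, -31.3, 0.8] [-0.003, 0.003, 0.422]
-0.63 [8.2, -34.2, 0.8] [-0.003, 0.003, 0.462]
handle phi if touching -0.193 r 0.0818 F downhill 4.23 radial 0.7
```

>>> apply_moves --series '[{"translation":[-0.1,-3.0,0],"twist":[0,0,0.05]},{"translation":[0.2,-6.2,0],"twist":[0,0,0.09]},{"translation":[0.5,-9.5,0],"twist":[0,0,0.135]},{"translation":[1.1,-12.7,0],"twist":[0,0,0.18]},{"translation":[1.7,-15.9,0],"twist":[0,0,0.22]},{"translation":[2.5,-19,0],"twist":[0,0,0.26]},{"translation":[3.4,-22.2,0],"twist":[0,0,0.3]},{"translation":[4.4,-25.2,0],"twist":[0,0,0.34]},{"translation":[5.5,-28.3,0],"twist":[0,0,0.38]},{"translation":[6.8,-31.3,0],"twist":[0,0,0.42]},{"translation":[8.2,-34.2,0],"twist":[0,0,0.46]}]'

```text
time_s: 10.95
ee_pos: [0.4875, -0.1182, 0.1708]
tool_rot: [-3.138, 0.003, 0.671]
force: [-3.1, 3.9, 1.4]
opening: 0.04
```

```bash
python3 - <<'E'
from h import *
arc(np.arange(-.67,-1.12,-.04),r=.081)
E
```

```text
10.95 q [-0.06  0.32  0.29  2.01 -0.12  0.83 -0.6 ] p [ 0.4875 -0.1182  0.1708] r [-3.138e+00  3.000e-03  6.710e-01] F [-3.09  3.91  1.43] open 0.04
-0.67 [-0.6, -1.8, 0.8] [-0.004, 0.003, 0.041]
-0.71 [-0.4, -5.0, 0.8] [-0.004, 0.003, 0.081]
-0.75 [-0.1, -8.2, 0.8] [-0.004, 0.003, 0.121]
-0.79 [0.3, -11.5, 0.8] [-0.004, 0.003, 0.161]
-0.83 [0.9, -14.7, 0.9] [-0.004, 0.003, 0.201]
-0.87 [1.6, -17.9, 0.9] [-0.004, 0.003, 0.241]
-0.91 [2.4, -21.0, 0.9] [-0.003, 0.003, 0.281]
-0.95 [3.4, -24.1, 0.9] [-0.003, 0.003, 0.321]
-0.99 [4.5, -27.2, 0.9] [-0.003, 0.003, 0.361]
-1.03 [5.7, -30.2, 0.9] [-0.003, 0.004, 0.401]
-1.07 [7.0, -33.2, 0.9] [-0.003, 0.004, 0.441]
-1.11 [8.4, -36.1, 0.9] [-0.003, 0.004, 0.481]
handle phi if touching -0.649 r 0.0813 F downhill 4.95 radial 0.56
```

>>> apply_moves --series '[{"translation":[-0.4,-1.8,0.4],"twist":[0,0,0.03]},{"translation":[-0.4,-5.0,0.8],"twist":[0,0,0.075]},{"translation":[-0.1,-8.2,0.8],"twist":[0,0,0.12]},{"translation":[0.3,-11.5,0.8],"twist":[0,0,0.16]},{"translation":[0.9,-14.7,0.8],"twist":[0,0,0.2]},{"translation":[1.6,-17.9,0.8],"twist":[0,0,0.24]},{"translation":[2.4,-21,0.8],"twist":[0,0,0.28]},{"translation":[3.4,-24.1,0.8],"twist":[0,0,0.32]},{"translation":[4.5,-27.2,0.8],"twist":[0,0,0.36]}]'

```text
time_s: 11.85
ee_pos: [0.4749, -0.0926, 0.1706]
tool_rot: [-3.138, 0.002, 0.309]
force: [-1.2, 3.1, 0.4]
opening: 0.0397
```

```bash
python3 - <<'E'
from h import *
arc(np.arange(-1.0,-1.45,-.04),r=.081)
E
```

```text
11.85 q [-0.16  0.3   0.35  2.05 -0.14  0.82 -0.99] p [ 0.4749 -0.0926  0.1706] r [-3.138e+00  2.000e-03  3.090e-01] F [-1.18  3.1   0.42] open 0.0397
-1.0 [-1.2, 0.4, 0.6] [-0.003, 0.002, 0.009]
-1.04 [-1.1, -2.9, 0.6] [-0.003, 0.002, 0.049]
-1.08 [-0.9, -6.1, 0.6] [-0.003, 0.002, 0.089]
-1.12 [-0.6, -9.4, 0.6] [-0.003, 0.002, 0.129]
-1.16 [-0.1, -12.6, 0.6] [-0.003, 0.002, 0.169]
-1.2 [0.5, -15.8, 0.6] [-0.003, 0.002, 0.209]
-1.24 [1.2, -19.0, 0.6] [-0.003, 0.002, 0.249]
-1.28 [2.1, -22.1, 0.6] [-0.003, 0.002, 0.289]
-1.32 [3.1, -25.2, 0.6] [-0.003, 0.002, 0.329]
-1.36 [4.2, -28.3, 0.7] [-0.003, 0.003, 0.369]
-1.4 [5.4, -31.3, 0.7] [-0.003, 0.003, 0.409]
-1.44 [6.7, -34.2, 0.7] [-0.003, 0.003, 0.449]
handle phi if touching -1.006 r 0.0807 F downhill 3.27 radial 0.55
```

>>> apply_moves --series '[{"translation":[-0.3,-2,0.3],"twist":[0,0,0.03]},{"translation":[-0.5,-4,0.3],"twist":[0,0,0.06]},{"translation":[-0.6,-6.1,0.4],"twist":[0,0,0.085]},{"translation":[-0.5,-8.2,0.4],"twist":[0,0,0.11]},{"translation":[-0.3,-10.4,0.4],"twist":[0,0,0.14]},{"translation":[-0.1,-12.6,0.4],"twist":[0,0,0.165]}]'

```text
time_s: 12.45
ee_pos: [0.4715, -0.0804, 0.1705]
tool_rot: [-3.139, 0.001, 0.143]
force: [0.4, 2.5, 1.1]
opening: 0.0403
```

```bash
python3 - <<'E'
from h import *
arc([-1.2,-1.25,-1.3,-1.35],r=.081)
E
```

```text
12.45 q [-0.21  0.29  0.38  2.07 -0.15  0.81 -1.17] p [ 0.4715 -0.0804  0.1705] r [-3.139e+00  1.000e-03  1.430e-01] F [0.43 2.54 1.08] open 0.0403
-1.2 [-0.5, -3.1, 0.5] [-0.003, 0.001, 0.043]
-1.25 [-0.3, -7.1, 0.6] [-0.003, 0.001, 0.093]
-1.3 [0.2, -11.2, 0.6] [-0.003, 0.001, 0.143]
-1.35 [0.9, -15.2, 0.6] [-0.003, 0.001, 0.193]
handle phi if touching -1.163 r 0.0812 F downhill 2.52 radial -0.54
```

>>> apply_moves --series '[{"translation":[-0.4,-2.3,0],"twist":[0,0,0.03]},{"translation":[-0.5,-4.3,0.3],"twist":[0,0,0.06]},{"translation":[-0.3,-6.3,0.3],"twist":[0,0,0.085]},{"translation":[-0.1,-8.4,0.3],"twist":[0,0,0.11]},{"translation":[0.1,-10.4,0.3],"twist":[0,0,0.135]},{"translation":[0.5,-12.6,0.3],"twist":[0,0,0.16]},{"translation":[0.9,-15,0.3],"twist":[0,0,0.19]}]'

```text
time_s: 13.15
ee_pos: [0.4704, -0.0655, 0.1704]
tool_rot: [-3.139, 0.001, -0.05]
force: [-0.0, 1.0, 0.5]
opening: 0.0402
```

```bash
python3 - <<'E'
from h import *
arc([-1.4,-1.45,-1.5,-1.55],r=.081)
E
```

```text
13.15 q [-0.27  0.29  0.41  2.08 -0.16  0.81 -1.39] p [ 0.4704 -0.0655  0.1704] r [-3.139e+00  1.000e-03 -5.000e-02] F [-0.04  1.05  0.55] open 0.0402
-1.4 [-0.1, -4.3, 0.4] [-0.002, 0.001, 0.05]
-1.45 [0.1, -8.4, 0.4] [-0.002, 0.001, 0.1]
-1.5 [0.6, -12.4, 0.4] [-0.002, 0.002, 0.15]
-1.55 [1.3, -16.4, 0.4] [-0.002, 0.002, 0.2]
handle phi if touching -1.347 r 0.0815 F downhill 1.03 radial 0.19
```

>>> apply_moves --series '[{"translation":[-0.1,-1.5,0],"twist":[0,0,0.02]},{"translation":[-0.1,-3,0.2],"twist":[0,0,0.04]},{"translation":[-0.1,-4.5,0.2],"twist":[0,0,0.055]},{"translation":[0,-6,0.2],"twist":[0,0,0.07]},{"translation":[0.1,-7.5,0.2],"twist":[0,0,0.09]},{"translation":[0.3,-9,0.2],"twist":[0,0,0.11]},{"translation":[0.4,-10.5,0.2],"twist":[0,0,0.13]},{"translation":[0.6,-12,0.2],"twist":[0,0,0.145]}]'

```text
time_s: 13.95
ee_pos: [0.4716, -0.0536, 0.1702]
tool_rot: [-3.14, 0.002, -0.196]
force: [0.0, 0.0, -0.0]
opening: 0.0402
```

```bash
python3 - <<'E'
from h import *
arc([-1.5,-1.55],r=.081)
p,d=bot.snapshot("wrist");cv2.imwrite("pics/w5.png",p[:,:,::-1])
E
```

```text
13.95 q [-0.31  0.29  0.43  2.08 -0.17  0.81 -1.55] p [ 0.4716 -0.0536  0.1702] r [-3.14e+00  2.00e-03 -1.96e-01] F [ 0.05  0.02 -0.03] open 0.0402
-1.5 [0.0, -0.4, 0.2] [-0.002, 0.002, 0.004]
-1.55 [0.1, -4.5, 0.2] [-0.002, 0.002, 0.054]
handle phi if touching -1.494 r 0.0818 F downhill 0.03 radial -0.04
```

View pics/w5.png

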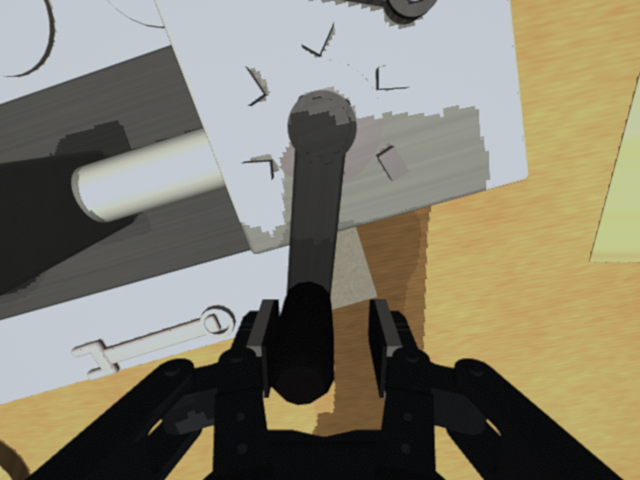

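The force is now zero and the handle at (302,372) is still near the left pad. I'll move the pad another 5 mm and check whether the handle follows.

>>> apply_moves --series '[{"translation":[0,-1.3,0],"twist":[0,0,0.016]},{"translation":[0,-2.6,0],"twist":[0,0,0.032]},{"translation":[0,-3.9,0],"twist":[0,0,0.048]},{"translation":[0.1,-5,0],"twist":[0,0,0.06]},{"translation":[0.1,-5,0],"twist":[0,0,0.06]},{"translation":[0.1,-5,0],"twist":[0,0,0.06]}]'

```text
time_s: 14.6
ee_pos: [0.4727, -0.0484, 0.1702]
tool_rot: [-3.14, 0.002, -0.256]
force: [0.1, -0.8, 0.6]
opening: 0.0398
```

```bash
python3 - <<'E'
from h import *
arc([-1.6],r=.081)
p,d=bot.snapshot("wrist");q=cv2.imread("pics/w5.png")
cv2.imwrite("pics/w6.png",np.hstack([q[260:430,200:440],p[260:430,200:440,::-1]]))
t,_=bot.snapshot("top");cv2.imwrite("pics/t6.png",t[:,:,::-1])
E
```

```text
14.6 q [-0.33  0.29  0.44  2.08 -0.17  0.81 -1.62] p [ 0.4727 -0.0484  0.1702] r [-3.14e+00  2.00e-03 -2.56e-01] F [ 0.1  -0.81  0.63] open 0.0398
-1.6 [0.1, -3.2, 0.2] [-0.002, 0.002, 0.044]
handle phi if touching -1.56 r 0.0818 F downhill -0.72 radial -0.37
```

View pics/w6.png

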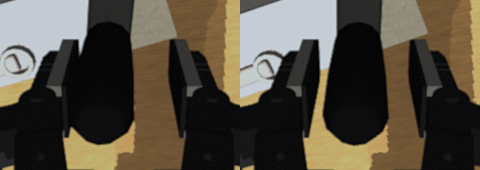

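On the left the pad was touching the handle. On the right there is an open gap, so the handle stayed put and the bed carries the weight. I'll lift straight out.

>>> apply_moves --series '[{"translation":[0,0,-15],"twist":[0,0,0]},{"translation":[0,0,-50],"twist":[0,0,0]},{"translation":[0,0,-95],"twist":[0,0,0]},{"translation":[0,0,-110],"twist":[0,0,0]},{"translation":[50,0,-120],"twist":[0,0,0]},{"translation":[-60,-30,-130],"twist":[0,0,0]},{"translation":[-80,-50,-130],"twist":[0,0,0]},{"translation":[-80,-50,-130],"twist":[0,0,0]},{"translation":[-80,-50,-130],"twist":[0,0,0]},{"translation":[-80,-50,-130],"twist":[0,0,0]}]'

```text
time_s: 15.7
ee_pos: [0.408, 0.0203, 0.3007]
tool_rot: [-3.139, 0.001, -0.255]
force: [0.6, 0.1, 1.1]
opening: 0.04
```

```bash
python3 - <<'E'
from h import *
st()
p,d=bot.snapshot("scene");c=bot.get_calibration("scene")
im=np.clip(p[170:300,260:430,::-1].astype(float)*1.6,0,255).astype(np.uint8)
cv2.imwrite("pics/s7.png",cv2.resize(im,(680,520),interpolation=cv2.INTER_CUBIC))
t,dt=bot.snapshot("top");ct=bot.get_calibration("top");W=cloud(dt,ct)
d0=W[205:230,200:232].reshape(-1,3);z=d0[(d0[:,2]>.14)&(d0[:,2]<.21)];print("motor top z",np.median(z[:,2]),len(z))
Ws=cloud(d,c);k=(np.hypot(Ws[...,0]-.522,Ws[...,1]-.234)<.02)&(Ws[...,2]>.13);print("scene motor z",np.median(Ws[k][:,2]),k.sum())
E
```

```text
15.7 q [-0.52 -0.04  0.4   2.08  0.01  1.1  -1.95] p [0.408  0.0203 0.3007] r [-3.139e+00  1.000e-03 -2.550e-01] F [0.64 0.1  1.05] open 0.04
motor top z 0.1653184968280226 608
scene motor z 0.1641248075017226 64
```

View pics/s7.png

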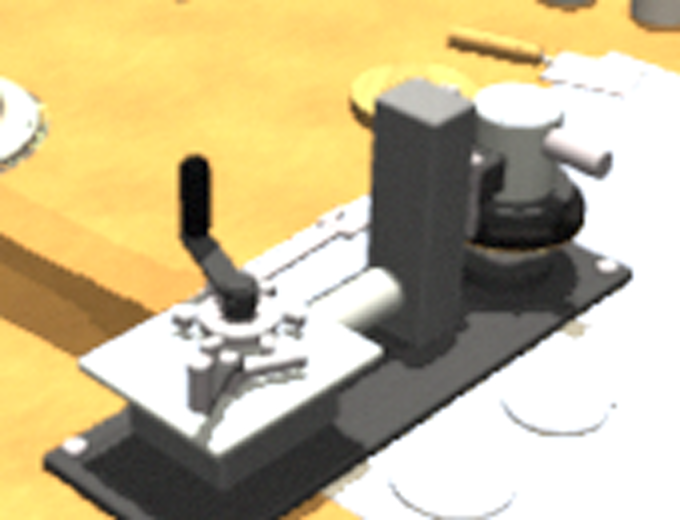

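The head came down 38 mm (motor top from 0.203 to 0.165 m), which matches 1.5 rad of crank. The pad is on the disc, the lever is over and the robot is clear. I'll hand in.

```bash
python3 - <<'E'
from workcell import bot
print(bot.close_job())
E
```

```text
the job is handed in; nothing more can be done
None
```

The head is lowered onto the coated disc, the crank is let go, and the job was handed in at about 16 s of the 72 s.

- **Lever:** I pushed it over to about 0.56 rad by my estimate, just short of the 0.6 stop so as not to force it. The force on the tool stayed around 4 N.
- **Crank:** I wound it on about 0.18 rad. The wrist camera then showed the pawl back at its free angle to the lever.
- **Lowering:** I let the crank back at 0.2 to 0.4 rad/s against one pad. The load fell steadily from about 5 N to 0 at around -1.5 rad from the start.
- **Letting go:** I moved the pad a further 5 mm and the handle stayed where it was. I then lifted the gripper straight out.

**Last checks:**
- The motor top came down from 0.203 m to 0.165 m, which matches the crank turn.
- In the last scene crop, the pad is on the disc, the lever is over, and the bystanders in view (wrench, test pieces) look undisturbed.
- The robot is clear of everything.

The contact force on the disc and its exact centring could not be measured directly. No check failed or disagreed.

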